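# Close up the pantry shelf for the night

### The arm

A 6-joint arm with a two-finger parallel gripper is mounted at the origin on the work surface. World frame = base frame: x ahead of the robot, y to its left, z up, the work surface at z = 0. Lengths are in m, angles in rad, forces in N, time in s.
With the tool pointing down it reaches from about 0.325 to 0.85 m from the base axis. Payload 15.5 kg.
Tool frame: the origin (TCP) lies midway between the tips of the shut fingers; the grasp point (between the pads) lies 19 mm behind it; y points along the fingers, x is the direction in which the jaws open and shut, and the axes are right-handed (so a half turn about y gives the same grasp; the last joint's range is limited). The gripper opens to 91 mm and grips with 3 to 60 N. Pads are 32 mm wide; open, the fingers measure 118 mm over their backs; the gripper's body (76 mm by 178 mm) begins 60 mm behind the grasp point.
Start: joints at [-1.403, 0.494, 1.345, -0, 1.302, -0.096], TCP at [0.162, -0.604, 0.214] pointing down, gripper open.
Joint ranges: [-2.91, 2.91], [-0.82, 2.16], [0.22, 2.67], [-1.22, 4.37], [0.12, 2.79], [-3.08, 3.08]. Speed limits (rad/s): [1.89, 1.89, 2.57, 3.01, 3.01, 3.01].

### API

Orientations are given as a rotation vector (axis times angle).
In Python, from cell import bot, vision, job gives the robot as it stands. The module is installed in compiled form; this text tells all that it offers.
- The arm moves only by the shell command python3 -m inch 'ROWS' [FORCE]. ROWS is a JSON object of lists of equal length, an entry for each row: "grip": the opening, from -1 (shut) to 1 (fully open), so that 0 is half open; "xyz": the shift along the tool's x, y, z in cm, a list of three; "rotation": the turn, a rotation vector about the tool's x, y, z in degrees, a list of three. In form: {"grip": [grip, ...], "xyz": [[tx, ty, tz], ...], "rotation": [[rx, ry, rz], ...]}. A call has 1 to 20 rows; each row shifts and turns the commanded pose from where the row before left it, along the tool's axes as they then stand; what a row does not reach is not made up. A row lasts 1/12 s, in which the tool goes at most 41.7 mm and 7.16 degrees, less where a joint would pass 70% of its speed; a pose out of reach is approached as far as the arm can. A call with a gripper value outside its range is refused whole. The fingers move at their own pace and stop on an object; FORCE is the grip in N (left out, the last holds). Time passes only in rows, so rows that do not move let the fingers close. It gives the time, the measured TCP pose, the force and the opening at its end, in the units of the state.
- bot.get_state(): the state, without advancing time (a new reading comes with each control period).
- vision.read_camera(name): name is "scene" or "top"; returns the picture (420x560x3 uint8, red, green, blue); there is no depth.
- vision.camera_info(name): a dict with "fx", "fy", "cx", "cy" (pixels), "k1" (the pictures are not rectified: a ray, as slopes to the right and down, at radius r is drawn at 1 + k1 r^2 times it, then the intrinsics apply), "world_to_cam" (4x4, takes a point from world to camera coordinates). Camera axes: x right, y down, z forward; pixel columns grow to the right and rows downward; lengths in m; the calibration is good to about 2 mm. A picture is of the moment at which its call begins. camera_info takes no time and is no camera call.
- job.job_done(): hands the job in, once; it reports no verdict.
The state is a dict: "time": time; "qpos": joint angles; "joint_velocities": joint speeds; "joint_torque": joint torques, N m; "eef_pos": TCP position; "eef_rot": TCP orientation; "contact_force": force on the tool from outside, world axes, zero at the start; "wrist_torque": the same for the moment, N m; "opening": opening from 0.0 (shut) to 1.0 (fully open).
Only numpy, scipy, OpenCV 4.12 (cv2) and the standard library are available. Lean on these libraries where they do the work, as an engineer would, in place of code of your own. Each camera call takes 0.05 s, during which the arm holds its last target.

### The job

Close up the pantry shelf for the night with light fingertip taps, nothing gripped, lifted or shoved out of place: tap the raised lid of the aluminium tea caddy down until it is fully home, then tap the knob of the terracotta sugar bowl's raised lid down until that lid is fully home, and last of all press the dome of the round shelf light well down, about halfway or more, and let it spring back. Keep to that order and leave everything else on the shelf where it stands.

Things in the scene. Friction and masses are not known exactly. Their poses are not given: they have to be found in the camera images.
- tea_caddy: Loose round aluminium tea caddy with a red band, 78 mm across, about 108 mm tall over all with its lid raised (100 mm with it home), 0.2 to 0.5 kg. Origin at the centre of its underside, z up.
- tea_lid_top (a point): Centre of the flat top of the round red silicone pad (40 mm across, standing 8 mm above the lid) in the middle of the caddy's 78 mm wide lid; it moves with the lid. Press straight down here; the pad gives about 1 mm for each 2.5 N, up to 6 mm, and springs back.
- tea_lid (a joint): How far the tea caddy's lid has been pushed down, in m: 0 to 0.002 at the start (raised, a dark neck shows below it), 0.008 is fully home on a hard stop. It slides straight down against a steady drag of about 2.5 N, stays where it is left and cannot come off.
- sugar_bowl: Loose squat terracotta sugar bowl, 100 mm across, about 94 mm tall to the top of its lid knob with the lid raised (86 mm with it home), 0.3 to 0.75 kg. Origin at the centre of its underside, z up.
- sugar_lid_top (a point): Centre of the flat top of the black silicone knob (34 mm across, 18 mm tall) in the middle of the sugar bowl's terracotta lid; it moves with the lid. Press straight down here; the knob gives about 1 mm for each 2.5 N, up to 6 mm, and springs back.
- sugar_lid (a joint): How far the sugar bowl's lid has been pushed down, in m: 0 to 0.002 at the start (raised, a dark seal shows below it), 0.008 is fully home on a hard stop. Drag about 2.5 N, stays where it is left and cannot come off.
- puck_light: Round battery tap-light stuck to the shelf (fixed): grey base 84 mm across, 28 mm tall, with a yellow dome on top, 42 mm tall in all. Origin at the centre of its underside, z up.
- light_top (a point): Centre of the flat top of the light's yellow dome (62 mm across); it moves with the dome. Press straight down here.
- light_dome (a joint): How far the light's dome is pressed down, in m: 0 released, the light switches at 0.004 (about 6.5 N), the dome bottoms out at 0.010. Its spring takes about 2.7 N to start and 0.9 N more for each mm, and pushes it back when let go.
- tumblers: Bystander, loose: two nested plastic tumblers, blue below, green above, mouth up, 70 mm across, 102 mm tall. Origin at the centre of the underside.
- food_tin: Bystander, loose: food tin with a yellow label, 74 mm across, 95 mm tall. Origin at the centre of its underside.
- jam_jar: Bystander, loose: jam jar with a red cap, 66 mm across, 95 mm tall. Origin at the centre of its underside.
- egg_ring: Bystander, loose: orange egg ring lying flat, 90 mm across, 18 mm tall. Origin at the centre of its underside.
- tablespoon: Bystander, loose: steel tablespoon 200 mm long lying flat beyond the other things, along its own x. Origin on its underside near its middle.
Not all that is in view belongs to the job. Of the things that look like the puck_light, take the one that is farthest to the robot's right at the start.

How it is judged:
By the outcome, as a careful person would: the job done as asked, in the order asked, and still so for the second after the job is handed in, with the robot touching nothing.
It also fails if it takes over 51 s, if anything falls off the work surface, if the arm or the gripper's body presses on something with over 40 N, if the wrist force passes 120 N, or if a joint passes its speed limit or range.

## Working session

There is one attempt and no reset: what is moved stays moved. The work goes in short steps, Python scripts to look and compute and a shell command to move; the robot and the scene stay as the last step left them, time stands still between calls to the robot, and variables do not carry over. Pictures are saved under pics/ and viewed, and the job is handed in when it is done.

```bash
mkdir -p pics; python3 - <<'E'
from cell import bot, vision, job
import cv2
s=bot.get_state()
print({k:s[k] for k in('time','eef_pos','eef_rot','contact_force','opening')})
for n in('scene','top'):
    cv2.imwrite(f'pics/{n}0.png',vision.read_camera(n)[:,:,::-1]); print(vision.camera_info(n))
E
```

```text
{'time': 0.0, 'eef_pos': array([ 0.16232533, -0.60314049,  0.21331815]), 'eef_rot': array([-1.32121134,  1.01408517, -1.01253049]), 'contact_force': array([ 0.17414963, -0.60792664, -0.96013452]), 'opening': 1.0006858202677162}
{'fx': 469.5803677572794, 'fy': 469.5803677572794, 'cx': 282.7184693640355, 'cy': 212.27048281510483, 'k1': -0.06918583328019746, 'world_to_cam': array([[-0.60394461,  0.79702411,  0.00186361,  0.30708109],
       [ 0.69953151,  0.53118734, -0.47801221, -0.33427272],
       [-0.38197719, -0.28738925, -0.87835121,  1.41639144],
       [ 0.        ,  0.        ,  0.        ,  1.        ]])}
{'fx': 417.27626103440275, 'fy': 417.27626103440275, 'cx': 279.2386949376107, 'cy': 214.0730099603625, 'k1': -0.01850905124740302, 'world_to_cam': array([[ 2.01345399e-03, -9.99997811e-01,  5.69933852e-04,
        -2.06078858e-02],
       [-9.94730267e-01, -2.06126969e-03, -1.02505841e-01,
         5.53112825e-01],
       [ 1.02506792e-01, -3.60539657e-04, -9.94732239e-01,
         1.05115372e+00],
       [ 0.00000000e+00,  0.00000000e+00,  0.00000000e+00,
         1.00000000e+00]])}
```

View pics/scene0.png

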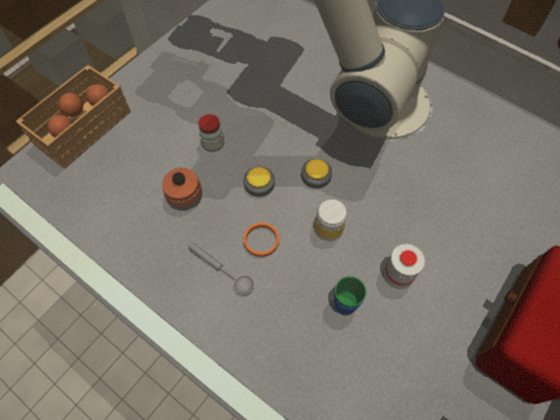

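View pics/top0.png

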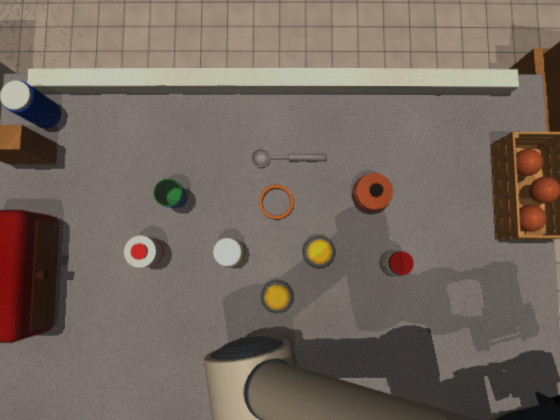

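```bash
python3 - <<'E'
import numpy as np
from scipy.spatial.transform import Rotation as R
print(R.from_rotvec([-1.32121134,  1.01408517, -1.01253049]).as_matrix().round(3))
import cv2
for n in('scene','top'):
    im=cv2.imread(f'pics/{n}0.png'); 
    print(im.shape)
E
```

```text
[[ 0.26  -0.     0.966]
 [-0.966  0.001  0.26 ]
 [-0.001 -1.     0.   ]]
(420, 560, 3)
(420, 560, 3)
```

```bash
python3 - <<'E'
import cv2,numpy as np
im=cv2.imread('pics/top0.png')
def crop(im,x,y,h=28,f=10):
    c=cv2.resize(im[y-h:y+h,x-h:x+h],None,fx=5,fy=5,interpolation=cv2.INTER_CUBIC)
    for k in range(0,2*h,5):
        t=k*5
        cv2.putText(c,str(x-h+k),(t,8),0,.28,(0,255,255),1);cv2.putText(c,str(y-h+k),(0,t+4),0,.28,(0,255,255),1)
        if k%10==0:
            cv2.line(c,(t,10),(t,16),(0,255,0),1);cv2.line(c,(18,t),(24,t),(0,255,0),1)
    return c
a=[crop(im,140,252),crop(im,375,191),crop(im,319,252)]
sc=cv2.imread('pics/scene0.png')
b=[crop(sc,405,263),crop(sc,181,186),crop(sc,259,180)]
o=np.vstack([np.hstack(a),np.hstack(b)]); print(o.shape)
cv2.imwrite('pics/crops.png',cv2.resize(o,(800,533),interpolation=cv2.INTER_AREA))
E
```

```text
(560, 840, 3)
```

View pics/crops.png

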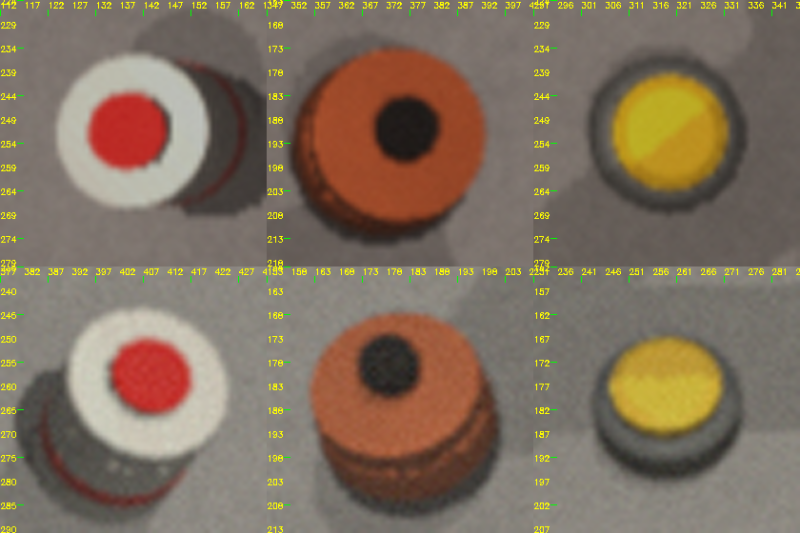

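```bash
cat > h.py <<'E'
from cell import bot, vision
import numpy as np, cv2
from scipy.optimize import least_squares
C={n:vision.camera_info(n) for n in('scene','top')}
def proj(n,p):
    c=C[n];q=c['world_to_cam']@np.append(p,1);s=q[:2]/q[2];s=s*(1+c['k1']*(s@s))
    return np.array([c['fx']*s[0]+c['cx'],c['fy']*s[1]+c['cy']])
def at(n,uv,z): return least_squares(lambda p:proj(n,[p[0],p[1],z])-uv,[.5,0]).x
def tri(a,b):
    r=least_squares(lambda p:np.r_[proj('scene',p)-a,proj('top',p)-b],[.5,0,.05]); return r.x,r.fun
E
python3 - <<'E'
from h import *
sc=cv2.imread('pics/scene0.png');tp=cv2.imread('pics/top0.png')
def cen(im,x,y,f,h=20):
    c=im[y-h:y+h,x-h:x+h].astype(int);m=f(c[...,0],c[...,1],c[...,2]).astype(np.uint8)
    n,l,s,ce=cv2.connectedComponentsWithStats(m);k=l[h,h]
    return ce[k]+[x-h,y-h],s[k][2:]
red=lambda b,g,r:(r>130)&(g<90)
blk=lambda b,g,r:r<75
yel=lambda b,g,r:(r-b>80)
for nm,a,b,f,z in[('tea',(408,258),(139,251),red,(.100,.108)),('sug',(178,178),(376,190),blk,(.086,.094)),('light',(259,177),(320,252),yel,(.042,.042))]:
    A,sa=cen(sc,*a,f);B,sb=cen(tp,*b,f)
    print(nm,A.round(1),sa,B.round(1),sb,[x.round(4) for x in tri(A,B)],[(at('scene',A,q).round(4),at('top',B,q).round(4)) for q in z])
for nm,uv,z in [('tumbler',(168,192),.102),('whitejar',(227,252),.09),('jam',(401,263),.095),('ring',(276,201),.018),('light2',(277,296),.042)]: print(nm,at('top',uv,z).round(3))
E
```

```text
tea [408.  257.9] [ 17  15 190] [138.5 251.1] [ 16  15 195] [array([0.4557, 0.317 , 0.103 ]), array([-0.0142,  0.0011, -0.0123,  0.0079])] [(array([0.4541, 0.3169]), array([0.4558, 0.3179])), (array([0.4582, 0.3171]), array([0.4557, 0.3153]))]
sug [178.3 178.5] [ 12  12 115] [375.9 189.7] [ 13  14 138] [array([ 0.6081, -0.2576,  0.0836]), array([-0.3284, -0.0552, -0.2613,  0.1916])] [(array([ 0.6085, -0.2554]), array([ 0.6082, -0.2577])), (array([ 0.6113, -0.2506]), array([ 0.6069, -0.2558]))]
light [258.4 176.6] [ 23  20 362] [319.2 251.4] [ 24  24 458] [array([ 0.4568, -0.1212,  0.0333]), array([-0.2498, -0.0194, -0.1973,  0.1382])] [(array([ 0.4607, -0.1168]), array([ 0.4571, -0.1208])), (array([ 0.4607, -0.1168]), array([ 0.4571, -0.1208]))]
tumbler [0.599 0.251]
whitejar [0.454 0.107]
jam [ 0.429 -0.312]
ring [ 0.589 -0.011]
light2 [ 0.345 -0.014]
```

```bash
python3 -m inch '{"grip":[-1,-1,-1,-1,-1,-1,-1,-1,-1,-1,-1,-1,-1,-1,-1,-1],"xyz":[[-1,0,1.4],[-1.5,0,2.2],[-2.1,0,3],[-2.1,0,3],[-2.1,0,3],[-2.1,0,3],[-2.1,0,3],[-2.1,0,3],[-2.1,0,3],[-2.1,0,3],[-2.1,0,3],[-2.1,0,3],[-2.1,0,3],[-2.1,0,3],[-1.5,0,2.2],[-1,0,1.4]],"rotation":[[0,0,0],[0,0,0],[0,0,0],[0,0,0],[0,0,0],[0,0,0],[0,0,0],[0,0,0],[0,0,0],[0,0,0],[0,0,0],[0,0,0],[0,0,0],[0,0,0],[0,0,0],[0,0,0]]}' 10
cat >> h.py <<'E'
from scipy.spatial.transform import Rotation as R
def to(x,y,z):
    s=bot.get_state(); M=R.from_rotvec(s['eef_rot']).as_matrix()
    print('t',s['time'],'pos',s['eef_pos'].round(4),'F',s['contact_force'].round(2),'open',round(s['opening'],3),'need cm',(100*M.T@(np.array([x,y,z])-s['eef_pos'])).round(2),'ydir',M[:,1].round(3),'xdir',M[:,0].round(3))
E
python3 -c "
from h import *
to(.456,.316,.15)"
```

```text
time: 1.43
eef_pos: [0.5025, -0.1973, 0.2137]
eef_rot: [-1.322, 1.012, -1.012]
contact_force: [-0.6, 0.2, 0.4]
opening: 0.005
t 1.4333 pos [ 0.5025 -0.1973  0.2137] F [-0.6   0.23  0.44] open 0.005 need cm [-50.75   6.4    8.94] ydir [-0.  0. -1.] xdir [ 0.262 -0.965 -0.   ]
```

```bash
python3 -m inch '{"grip":[-1,-1,-1,-1,-1,-1,-1,-1,-1,-1,-1,-1,-1,-1,-1,-1,-1,-1,-1],"xyz":[[-1.5,0,0.3],[-2.5,0,0.4],[-3.6,0,0.6],[-3.6,0,0.6],[-3.6,0,0.6],[-3.6,0,0.6],[-3.6,0,0.6],[-3.6,0,0.6],[-3.6,0,0.6],[-3.6,0,0.6],[-3.6,0,0.6],[-3.6,0,0.6],[-3.6,0,0.6],[-2.5,0.4,0.6],[-2.5,2,0.6],[-2.1,2,0.4],[0,1.5,0],[0,0.5,0],[0,0,0]],"rotation":[[0,0,0],[0,0,0],[0,0,0],[0,0,0],[0,0,0],[0,0,0],[0,0,0],[0,0,0],[0,0,0],[0,0,0],[0,0,0],[0,0,0],[0,0,0],[0,0,0],[0,0,0],[0,0,0],[0,0,0],[0,0,0],[0,0,0]]}'
python3 - <<'E'
from h import *
to(.456,.316,.11)
cv2.imwrite('pics/s1.png',cv2.resize(vision.read_camera('scene')[200:320,340:480,::-1],None,fx=5,fy=5))
E
```

```text
time: 3.02
eef_pos: [0.4541, 0.3121, 0.1488]
eef_rot: [-1.325, 1.015, -1.013]
contact_force: [1.0, -0.3, -0.2]
opening: 0.005
t 3.0167 pos [0.4541 0.3121 0.1488] F [ 0.96 -0.3  -0.21] open 0.005 need cm [-0.33  3.88  0.3 ] ydir [-0.003 -0.002 -1.   ] xdir [ 0.26  -0.966  0.001]
```

View pics/s1.png

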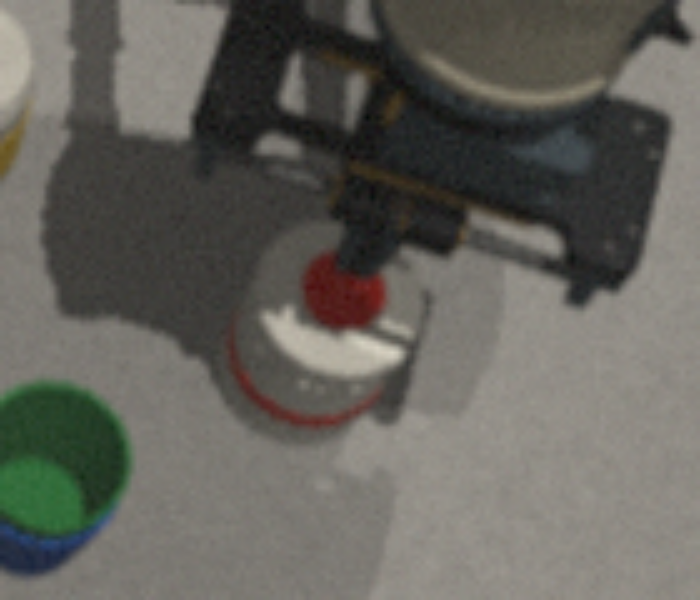

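The fingertip (≈ scene px (412,253)) hangs just above the red pad (≈ (409,258)). I'll align and come down to just above the pad.

```bash
python3 -m inch '{"grip":[-1,-1,-1,-1,-1,-1],"xyz":[[-0.3,0,0.3],[0,1.2,0],[0,1.2,0],[0,0.9,0],[0,0.3,0],[0,0,0]],"rotation":[[0,0,0],[0,0,0],[0,0,0],[0,0,0],[0,0,0],[0,0,0]]}'
python3 - <<'E'
from h import *
print(proj('scene',bot.get_state()['eef_pos']))
to(.456,.316,.098)
E
```

```text
time: 3.57
eef_pos: [0.4574, 0.3164, 0.1138]
eef_rot: [-1.322, 1.014, -1.014]
contact_force: [0.2, -0.4, 0.3]
opening: 0.004
[408.56969931 256.43456319]
t 3.5667 pos [0.4574 0.3164 0.1138] F [ 0.2  -0.35  0.34] open 0.004 need cm [ 0.    1.58 -0.15] ydir [-0. -0. -1.] xdir [ 0.259 -0.966  0.   ]
```

```bash
python3 -m inch '{"grip":[-1,-1,-1,-1,-1,-1,-1,-1,-1,-1],"xyz":[[0,0.3,-0.1],[0,0.2,0],[0,0.1,0],[0,0.1,0],[0,0.1,0],[0,0.1,0],[0,0.1,0],[0,0.1,0],[0,0.1,0],[0,0,0]],"rotation":[[0,0,0],[0,0,0],[0,0,0],[0,0,0],[0,0,0],[0,0,0],[0,0,0],[0,0,0],[0,0,0],[0,0,0]]}'
python3 -m inch '{"grip":[-1,-1,-1],"xyz":[[0,0.1,0],[0,0.1,0],[0,0,0]],"rotation":[[0,0,0],[0,0,0],[0,0,0]]}'
python3 -m inch '{"grip":[-1,-1],"xyz":[[0,0.1,0],[0,0,0]],"rotation":[[0,0,0],[0,0,0]]}'
```

```text
time: 4.4
eef_pos: [0.4565, 0.3165, 0.1018]
eef_rot: [-1.322, 1.013, -1.013]
contact_force: [0.2, 0.5, 1.5]
opening: 0.005
time: 4.65
eef_pos: [0.4566, 0.3165, 0.0998]
eef_rot: [-1.322, 1.013, -1.014]
contact_force: [0.8, 0.4, 1.3]
opening: 0.005
time: 4.82
eef_pos: [0.4565, 0.3165, 0.0989]
eef_rot: [-1.322, 1.013, -1.013]
contact_force: [-0.6, -1.1, 3.3]
opening: 0.007
```

```bash
python3 -m inch '{"grip":[-1,-1,-1],"xyz":[[0,0.1,0],[0,0,0],[0,0,0]],"rotation":[[0,0,0],[0,0,0],[0,0,0]]}'
python3 -m inch '{"grip":[-1,-1,-1],"xyz":[[0,0.1,0],[0,0,0],[0,0,0]],"rotation":[[0,0,0],[0,0,0],[0,0,0]]}'
```

```text
time: 5.07
eef_pos: [0.4566, 0.3165, 0.098]
eef_rot: [-1.322, 1.013, -1.014]
contact_force: [0.1, 0.4, 6.1]
opening: 0.008
time: 5.32
eef_pos: [0.4566, 0.3165, 0.0971]
eef_rot: [-1.322, 1.013, -1.014]
contact_force: [-0.0, -0.8, 7.0]
opening: 0.004
```

```bash
python3 -m inch '{"grip":[-1,-1,-1,-1,-1,-1,-1,-1,-1,-1,-1,-1,-1,-1,-1,-1,-1,-1,-1,-1],"xyz":[[0,-0.3,0],[0,-1,0],[0,-2,0],[0,-2.5,0],[1.5,-1,0],[2.5,0,0],[3.7,0,0],[3.7,0,0],[3.7,0,0],[3.7,0,0],[3.7,0,0],[3.7,0,0],[3.7,0,0],[3.7,0,0],[3.7,0,0],[3.7,0,0],[3.7,0,0],[3.7,0,0],[3.7,0,0],[3.7,0,0]],"rotation":[[0,0,0],[0,0,0],[0,0,0],[0,0,0],[0,0,0],[0,0,0],[0,0,0],[0,0,0],[0,0,0],[0,0,0],[0,0,0],[0,0,0],[0,0,0],[0,0,0],[0,0,0],[0,0,0],[0,0,0],[0,0,0],[0,0,0],[0,0,0]]}'
python3 - <<'E'
from h import *
a=vision.read_camera('scene')[:,:,::-1][200:320,340:480];b=cv2.imread('pics/scene0.png')[200:320,340:480]
cv2.imwrite('pics/s2.png',cv2.resize(np.hstack([b,a]),(800,343),interpolation=cv2.INTER_CUBIC))
t=vision.read_camera('top')[:,:,::-1];cv2.imwrite('pics/t2.png',t)
to(.607,-.255,.11)
E
```

```text
time: 6.98
eef_pos: [0.6013, -0.2242, 0.1654]
eef_rot: [-1.322, 1.014, -1.013]
contact_force: [0.1, -0.3, -0.0]
opening: 0.008
t 7.0833 pos [ 0.6023 -0.2275  0.1652] F [ 0.31  0.73 -0.52] open 0.006 need cm [ 2.77  5.53 -0.25] ydir [ 0.001 -0.002 -1.   ] xdir [ 0.256 -0.967  0.002]
```

View pics/s2.png

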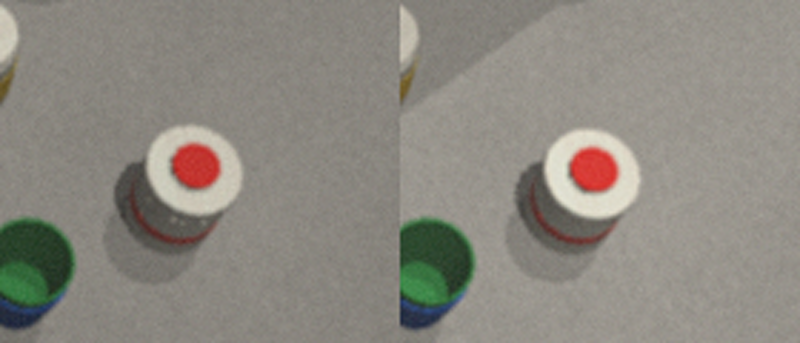

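View pics/t2.png

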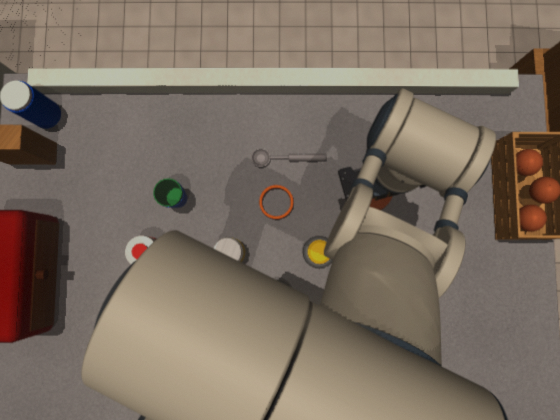

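The left half is the caddy before (pad at ≈(408,258)), the right half after: the pad sits about 1.4 px lower and the base hasn't moved. I'll check that drop in mm, then go on to the sugar bowl.

```bash
python3 - <<'E'
from h import *
def cen(im):
    m=((im[...,2].astype(int)>130)&(im[...,1]<90)).astype(np.uint8);n,l,s,ce=cv2.connectedComponentsWithStats(m);k=1+np.argmax(s[1:,4]);return ce[k],s[k][4]
b=cv2.imread('pics/s2.png');print(cen(b[:,:400])[0]/(800/280),(cen(b[:,400:])[0])/(800/280))
for z in(.108,.106,.1):print(proj('scene',[.456,.316,z]))
E
python3 -m inch '{"grip":[-1,-1,-1,-1,-1,-1,-1],"xyz":[[1.2,0,-0.1],[1,0.8,-0.1],[0.4,1.5,0],[0,1.5,0],[0,1,0],[0,0.3,0],[0,0,0]],"rotation":[[0,0,0],[0,0,0],[0,0,0],[0,0,0],[0,0,0],[0,0,0],[0,0,0]]}'
python3 - <<'E'
from h import *
to(.607,-.255,.09)
cv2.imwrite('pics/s3.png',cv2.resize(vision.read_camera('scene')[:,:,::-1][130:230,130:270],None,fx=5,fy=5))
E
```

```text
[68.36967742 58.14019355] [67.57364865 59.50804054]
[408.12036978 256.88303521]
[407.91142096 257.23110718]
[407.28862121 258.26842356]
time: 7.67
eef_pos: [0.6057, -0.2474, 0.1131]
eef_rot: [-1.323, 1.015, -1.012]
contact_force: [0.5, -0.0, 0.2]
opening: 0.007
t 7.6667 pos [ 0.6057 -0.2474  0.1131] F [ 0.52 -0.03  0.18] open 0.007 need cm [ 0.77  2.3  -0.07] ydir [-0.002  0.001 -1.   ] xdir [ 0.26  -0.966 -0.001]
```

View pics/s3.png

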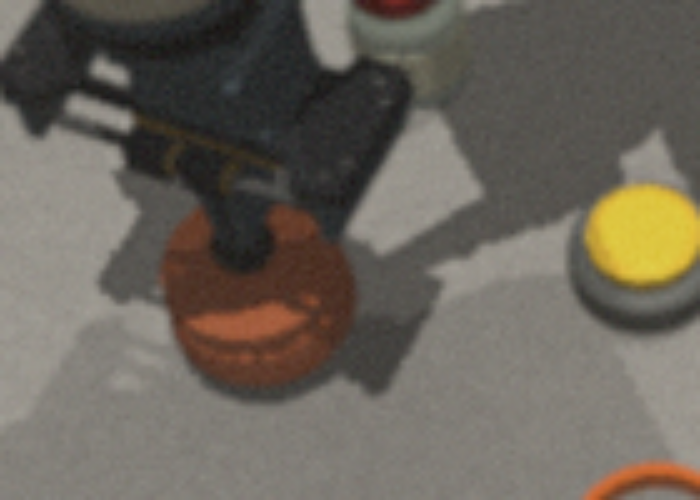

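The caddy pad dropped by (−0.80, +1.37) px. A full 8 mm drop would give (−0.83, +1.39), so that lid is home. The finger here is above the bowl but about 1 cm short of the knob centre at (0.608, −0.257), so I'll correct that.

```bash
python3 -m inch '{"grip":[-1,-1,-1,-1,-1],"xyz":[[0.5,0,0],[0.5,0,0],[0,0,0],[0,0.5,0],[0,0.5,0]],"rotation":[[0,0,0],[0,0,0],[0,0,0],[0,0,0],[0,0,0]]}'
python3 -c "
from h import *
to(.608,-.257,.09)"
```

```text
time: 8.13
eef_pos: [0.609, -0.2579, 0.104]
eef_rot: [-1.322, 1.013, -1.014]
contact_force: [0.5, -0.5, 0.1]
opening: 0.007
t 8.1333 pos [ 0.609  -0.2579  0.104 ] F [ 0.53 -0.46  0.15] open 0.007 need cm [-0.11  1.4  -0.08] ydir [ 0.001 -0.    -1.   ] xdir [ 0.26  -0.966  0.001]
```

```bash
python3 -m inch '{"grip":[-1,-1,-1,-1,-1,-1,-1,-1,-1,-1,-1,-1,-1,-1,-1,-1],"xyz":[[-0.1,0.3,-0.1],[0,0.3,0],[0,0.1,0],[0,0.1,0],[0,0.1,0],[0,0.1,0],[0,0.1,0],[0,0.1,0],[0,0.1,0],[0,0.1,0],[0,0.1,0],[0,0.1,0],[0,0.1,0],[0,0.1,0],[0,0,0],[0,0,0]],"rotation":[[0,0,0],[0,0,0],[0,0,0],[0,0,0],[0,0,0],[0,0,0],[0,0,0],[0,0,0],[0,0,0],[0,0,0],[0,0,0],[0,0,0],[0,0,0],[0,0,0],[0,0,0],[0,0,0]]}'
python3 -m inch '{"grip":[-1,-1,-1],"xyz":[[0,0.1,0],[0,0,0],[0,0,0]],"rotation":[[0,0,0],[0,0,0],[0,0,0]]}'
python3 -m inch '{"grip":[-1,-1,-1],"xyz":[[0,0.1,0],[0,0,0],[0,0,0]],"rotation":[[0,0,0],[0,0,0],[0,0,0]]}'
```

```text
time: 9.47
eef_pos: [0.6077, -0.257, 0.0858]
eef_rot: [-1.322, 1.013, -1.013]
contact_force: [1.7, 0.2, 0.6]
opening: 0.007
time: 9.72
eef_pos: [0.6077, -0.257, 0.085]
eef_rot: [-1.322, 1.013, -1.014]
contact_force: [0.0, 0.4, 3.7]
opening: 0.007
time: 9.97
eef_pos: [0.6077, -0.257, 0.084]
eef_rot: [-1.322, 1.013, -1.014]
contact_force: [0.3, 0.4, 4.5]
opening: 0.006
```

```bash
python3 -m inch '{"grip":[-1,-1,-1],"xyz":[[0,0.1,0],[0,0,0],[0,0,0]],"rotation":[[0,0,0],[0,0,0],[0,0,0]]}'; python3 -c "
from h import *
to(.608,-.257,.084)"
```

```text
time: 10.22
eef_pos: [0.6077, -0.257, 0.0832]
eef_rot: [-1.322, 1.013, -1.014]
contact_force: [-0.8, 0.7, 8.2]
opening: 0.003
t 10.2167 pos [ 0.6077 -0.257   0.0832] F [-0.83  0.67  8.18] open 0.003 need cm [ 0.01 -0.08  0.03] ydir [ 0. -0. -1.] xdir [ 0.26  -0.966  0.   ]
```

```bash
python3 -m inch '{"grip":[-1,-1,-1,-1,-1,-1,-1,-1,-1,-1,-1,-1,-1,-1],"xyz":[[0,-0.3,0],[0,-1,0],[0,-2,0],[0,-2,0],[-1,-1,-0.6],[-2,0,-1.3],[-3,0,-2],[-3,0,-2],[-3,0,-2],[-2.5,0,-1.6],[-1.5,0,-1],[-1,0,-0.5],[0,0,0],[0,0,0]],"rotation":[[0,0,0],[0,0,0],[0,0,0],[0,0,0],[0,0,0],[0,0,0],[0,0,0],[0,0,0],[0,0,0],[0,0,0],[0,0,0],[0,0,0],[0,0,0],[0,0,0]]}'
python3 - <<'E'
from h import *
a=vision.read_camera('scene')[:,:,::-1][130:230,120:260];b=cv2.imread('pics/scene0.png')[130:230,120:260]
cv2.imwrite('pics/s4.png',cv2.resize(np.hstack([b,a]),(800,286),interpolation=cv2.INTER_CUBIC))
to(.457,-.121,.05)
def cen(c):
    m=(c[...,2]<70).astype(np.uint8)[38:60,48:70];n,l,s,ce=cv2.connectedComponentsWithStats(m);k=1+np.argmax(s[1:,4]);return ce[k],s[k]
print(cen(b),cen(a)); print(proj('scene',[.608,-.257,.085]),proj('scene',[.608,-.257,.077]))
E
```

```text
time: 11.38
eef_pos: [0.4576, -0.1214, 0.1462]
eef_rot: [-1.322, 1.012, -1.014]
contact_force: [-0.0, -0.6, -0.4]
opening: 0.002
t 11.4333 pos [ 0.4582 -0.1219  0.1461] F [-0.14 -1.    0.27] open 0.005 need cm [-0.12  9.61 -0.1 ] ydir [ 0.001 -0.    -1.   ] xdir [ 0.26  -0.966  0.001]
(array([10.24107143, 10.48214286]), array([  5,   5,  12,  12, 112], dtype=int32)) (array([10.77272727, 12.33636364]), array([  5,   7,  12,  12, 110], dtype=int32))
[178.04450718 178.23338386] [178.6485868  179.93458923]
```

View pics/s4.png

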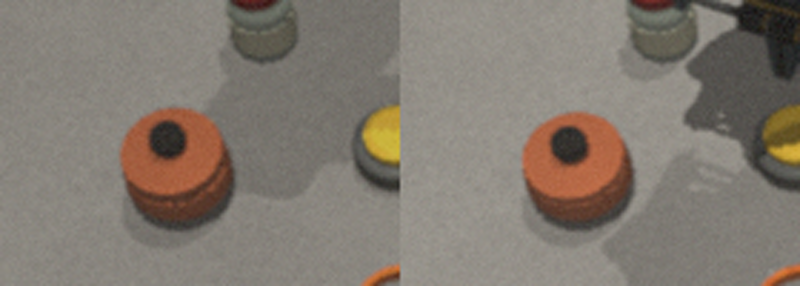

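The right half shows the bowl after the tap. The knob dropped 1.85 px (8 mm would be about 1.8), the dark seal is gone and the base hasn't moved. Now the light.

```bash
python3 -m inch '{"grip":[-1,-1,-1,-1,-1,-1,-1,-1],"xyz":[[0,0.8,-0.1],[0,1.7,0],[0,2,0],[0,2,0],[0,1.7,0],[0,1,0],[0,0.4,0],[0,0,0]],"rotation":[[0,0,0],[0,0,0],[0,0,0],[0,0,0],[0,0,0],[0,0,0],[0,0,0],[0,0,0]]}'
python3 -m inch '{"grip":[-1,-1,-1,-1,-1,-1,-1,-1],"xyz":[[0,0.2,0],[0,0.2,0],[0,0.2,0],[0,0.2,0],[0,0.2,0],[0,0.1,0],[0,0,0],[0,0,0]],"rotation":[[0,0,0],[0,0,0],[0,0,0],[0,0,0],[0,0,0],[0,0,0],[0,0,0],[0,0,0]]}'
```

```text
time: 12.1
eef_pos: [0.4561, -0.1219, 0.0486]
eef_rot: [-1.322, 1.015, -1.012]
contact_force: [1.0, -0.1, 0.2]
opening: 0.008
time: 12.77
eef_pos: [0.4566, -0.1218, 0.0391]
eef_rot: [-1.322, 1.013, -1.014]
contact_force: [0.9, -0.9, 5.2]
opening: 0.005
```

```bash
python3 -m inch '{"grip":[-1,-1,-1,-1,-1,-1],"xyz":[[0,0.1,0],[0,0.1,0],[0,0.1,0],[0,0.1,0],[0,0,0],[0,0,0]],"rotation":[[0,0,0],[0,0,0],[0,0,0],[0,0,0],[0,0,0],[0,0,0]]}'
```

```text
time: 13.27
eef_pos: [0.4566, -0.1218, 0.0352]
eef_rot: [-1.322, 1.013, -1.014]
contact_force: [0.5, 0.1, 9.2]
opening: 0.005
```

The dome is pressed about 6.8 mm with 9.2 N, which matches its spring. I'll release it straight up and move clear.

```bash
python3 -m inch '{"grip":[-1,-1,-1,-1,-1,-1,-1,-1,-1,-1,-1,-1,-1,-1,-1,-1,-1,-1],"xyz":[[0,-0.3,0],[0,-0.6,0],[0,-1.5,0],[0,-2.5,0],[0,-3,0],[0,-3,0],[0,-3,0],[0.8,-2,-0.2],[2,0,-0.5],[3,0,-0.8],[3,0,-0.8],[3,0,-0.8],[3,0,-0.8],[3,0,-0.8],[2,0,-0.5],[1,0,-0.2],[0,0,0],[0,0,0]],"rotation":[[0,0,0],[0,0,0],[0,0,0],[0,0,0],[0,0,0],[0,0,0],[0,0,0],[0,0,0],[0,0,0],[0,0,0],[0,0,0],[0,0,0],[0,0,0],[0,0,0],[0,0,0],[0,0,0],[0,0,0],[0,0,0]]}'
python3 - <<'E'
from h import *
a=vision.read_camera('scene')[:,:,::-1];cv2.imwrite('pics/s5.png',a)
t=vision.read_camera('top')[:,:,::-1];cv2.imwrite('pics/t5.png',t)
to(.457,-.121,.05)
E
```

```text
time: 14.77
eef_pos: [0.4579, -0.3359, 0.1937]
eef_rot: [-1.322, 1.015, -1.013]
contact_force: [-0.1, 0.7, 0.9]
opening: 0.004
t 14.8667 pos [ 0.458  -0.3351  0.1939] F [0.12 0.12 0.41] open 0.004 need cm [-20.69  14.41   5.48] ydir [-0.     0.001 -1.   ] xdir [ 0.26  -0.965 -0.001]
```

View pics/s5.png

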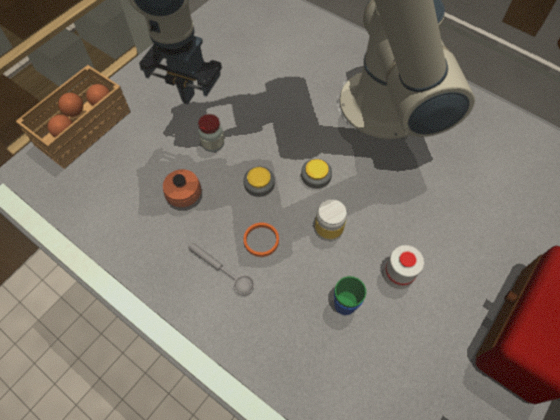

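View pics/t5.png

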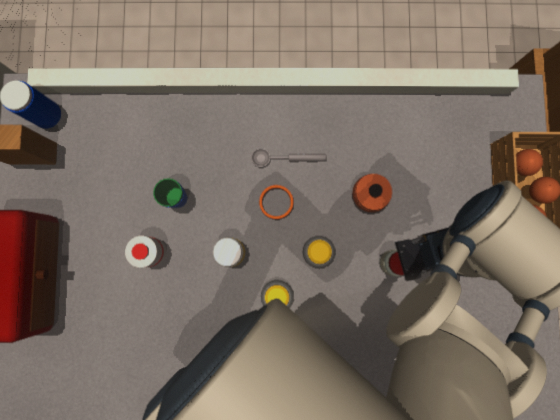

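Everything stands where it did: caddy at (405,265), bowl at (182,188) and light at (259,180) in the scene view, with the jar, tin, tumblers, ring and spoon in place. The arm is clear at z = 0.19.

```bash
python3 -c "
from cell import job
print(job.job_done())"
```

```text
the job is handed in; nothing more can be done
None
```

The job is done in the order asked and handed in at about 15 s; no verdict came back. With the fingers shut, I tapped the tea caddy lid home, then the sugar bowl lid. Last, I pressed and released the right-hand light.

| Step | Highest force seen | What the checks showed |
|---|---|---|
| Tea caddy lid | about 7 N | The pad dropped by what 8 mm should look like in the picture, so the lid is home. |
| Sugar bowl lid | about 8 N | The knob dropped 1.85 px against about 1.8 px for 8 mm, and the dark seal is no longer visible. |
| Light dome | 9.2 N | Pressed about 6.8 mm, past the 4 mm switch point, then released straight up. I did not measure that it sprang fully back. |

The last pictures, compared by eye, show nothing else moved; the arm was partly over the jam jar in the top view. The gripper was clear of everything at z = 0.19 m. The two cameras disagreed by about 5 mm on the knob and dome positions until I allowed for the visible sides. No check failed.

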